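# Lock the deburring drill on

## Task

Two pistol-grip tools lie on their sides in steel cradles on the bench: a drill with a wire wheel in its chuck and a heat gun with a nozzle. Set the drill running hands-free: squeeze its trigger fully in and, keeping it squeezed, push its lock-on button fully down, then let go of the trigger so that the lock holds it partly in. Do not touch the heat gun.

Things in the scene. Friction and masses are not known exactly. Their poses are not given: they have to be found in the camera images.
- drill: Drill fixed on its side; origin on the bench below the trigger, z up. Chuck with brass wire wheel points to +y. Black grip along x: y -20 to 20, z 52 to 88 mm, nothing behind its back face (y -20). Battery block at its end: x -126 to -80, z 39 to 101. Grey motor 60 mm across: axis along y at x 83, z 70; top z 103. A finger holding the trigger in from the front stands right over the lock-on button.
- drill_trigger (a joint): Grey block on the grip's front: x -14 to 14, z 60 to 86 mm in the drill's frame. Value in m along the drill's -y: 0 free (face at y 34), 0.012 fully squeezed (y 22), about 0.006 when locked (y 28). Grip and trigger measure 54 mm along y free, 42 squeezed. Spring 4 N free, 8 N squeezed. Trigger and grip are slick: fingers slide on them.
- drill_lock (a joint): Lock-on button: steel cap facing up on a black lug before and below the trigger; x -12 to 12, y 22 to 42, top z 55 mm in the drill's frame; lug to y 48, z 45. Value: m straight down, 0.008 fully down (top z 47). Spring 2 to 4 N. Blocked after 1 mm unless the trigger is in over 0.009. Down fully, it catches when the trigger is let go (stays at 0.006); squeezing again frees it.
- heat_gun: Heat gun on its side in a like cradle, left or right of the drill: motor housing, grip and trigger sit in its own frame as on the drill (nose to +y, grip to -x), housing top z 103 mm, but it has a slim stepped steel nozzle, no battery block, no lug and no lock-on button.

How it is judged:
On the way, in this order (a step that is already met when the one before it is completed fails the run):
1. the drill's trigger is squeezed while its lock-on button is still up (value of joint drill_trigger above 0.0085 m and value of joint drill_lock below 0.003 m), for 0.1 s.
2. the lock-on button is pushed down with the trigger still squeezed (value of joint drill_trigger above 0.0085 m and value of joint drill_lock above 0.006 m), for 0.1 s.
At the end, for the whole second after the job is handed in: The drill's trigger has been let go and rests on its lock, 4.5 to 7.5 mm in, with the lock-on button caught down by more than 5 mm (value of joint drill_trigger between 0.0045 and 0.0075 m and value of joint drill_lock above 0.005 m); the robot touches nothing.
It fails at once if the robot touches the heat gun (more than 2 N) (contact force between heat_gun and the fingers above 2 N or contact force between heat_gun and the arm above 2 N).
It also fails if it takes over 38 s, if anything falls off the work surface, if the arm or the gripper's body presses on something with over 40 N, if the wrist force passes 120 N, or if a joint passes its speed limit or range.

## Robot

A 7-joint arm with a two-finger parallel gripper is mounted at the origin on the work surface. World frame = base frame: x ahead of the robot, y to its left, z up, the work surface at z = 0. Lengths are in m, angles in rad, forces in N, time in s.
With the tool pointing down it reaches from about 0.4 to 0.85 m from the base axis. Payload 10.4 kg.
Tool frame: the origin (TCP) lies at the very end of the fingers, on their centre line; the grasp point (between the pads) lies 19 mm behind it; z points along the fingers, y is the direction in which the jaws open and shut (so a half turn about z gives the same grasp; the last joint's range is limited). The gripper opens to 87 mm and grips with 3 to 60 N. Pads are 19 mm wide; open, the fingers measure 117 mm over their backs; the gripper's body (75 mm by 190 mm) begins 51 mm behind the grasp point.
Start: joints at [1.265, 0.332, -0.065, 1.46, 0.022, 1.35, -0.088], TCP at [0.174, -0.6, 0.223] pointing down, gripper open.
Joint ranges: [-2.6, 2.6], [-0.5, 2.12], [-1.47, 1.34], [0.16, 2.42], [-1.27, 4.41], [0.06, 2.06], [-2.6, 2.6]. Speed limits (rad/s): [2.22, 2.22, 2.79, 2.79, 3.14, 3.14, 3.14].

## Interface

Orientations are given as a unit quaternion [x, y, z, w].
In Python, from bench import read_state, imaging, r gives the robot as it stands. The module is installed in compiled form; this text tells all that it offers.
- The arm moves only by the tool move_arm, never from a script. Its argument "series" is a list of rows, each a list of 4 numbers: the shift along the tool's x, y, z in m, then the turn about the tool's z in rad. In form: [[x, y, z, roll], ...]. A call has 1 to 20 rows; each row is the pose to reach, as a shift and turn from the pose commanded when the call began, along the tool's axes at that moment; what a row does not reach only later rows make up. A row lasts 1/10 s, in which the tool goes at most 50 mm and 8.59 degrees, less where a joint would pass 70% of its speed; a pose out of reach is approached as far as the arm can. A call with a gripper value outside its range is refused whole. "claw" is the gripper's target within -1 to 1 (fully open at 1, half-way at 0, shut at -1), set as the call begins (left out, the last holds). The fingers move at their own pace and stop on an object; "newtons" is the grip in N (left out, the last holds). Time passes only in rows, so rows that repeat a pose let the fingers close. It gives the time, the measured TCP pose, the force and the opening at its end, in the units of the state.
- read_state(): the state, without advancing time (a new reading comes with each control period).
- imaging.camera(name): name is "side" or "top"; returns (picture, depth): 420x560x3 uint8, red, green, blue; 420x560 float32, m along the optical axis (not along the pixel's ray), 0 where there is no reading.
- imaging.get_calibration(name): a dict with "camera_matrix" (3x3 intrinsics, pixels), "k1" (the pictures are not rectified: a ray, as slopes to the right and down, at radius r is drawn at 1 + k1 r^2 times it, then the intrinsics apply), "R" (3x3) and "t" (3): a world point X has camera coordinates R X + t. Camera axes: x right, y down, z forward; pixel columns grow to the right and rows downward; lengths in m; the calibration is good to about 2 mm. A picture is of the moment at which its call begins. get_calibration takes no time and is no camera call.
- r.close_job(): hands the job in, once; it reports no verdict.
The state is a dict: "time": time; "joint_positions": joint angles; "joint_vel": joint speeds; "joint_torque": joint torques, N m; "ee_pos": TCP position; "eef_rot": TCP orientation; "ft_force": force on the tool from outside, world axes, zero at the start; "torque": the same for the moment, N m; "width": finger opening in m.
Only numpy, scipy, OpenCV 4.12 (cv2) and the standard library are available. Lean on these libraries where they do the work, as an engineer would, in place of code of your own. Each camera call takes 0.05 s, during which the arm holds its last target.

## Working session

There is one attempt and no reset: what is moved stays moved. The work goes in short steps, Python scripts to look and compute and a tool call to move; the robot and the scene stay as the last step left them, time stands still between calls to the robot, and variables do not carry over. Pictures are saved under pics/ and viewed, and the job is handed in when it is done.

Besides the shell and the picture viewer there is one more tool, called after ">>>" as name([rows], argument=value, ...), one row to a line, values as JSON. move_arm: Moves the arm, as the interface text tells. Its arguments: {"type":"object","properties":{"series":{"type":"array","items":{"type":"array","items":{"type":"number"}}},"claw":{"type":"number"},"newtons":{"type":"number"}},"required":["series"]}

```bash
mkdir -p pics; python3 - <<'E'
from bench import read_state, imaging, r
import cv2,numpy as np
for n in("top","side"):
    p,d=imaging.camera(n); cv2.imwrite(f"pics/{n}0.png",p[:,:,::-1]); np.savez(f"{n}0.npz",p=p,d=d)
    c=imaging.get_calibration(n); print(n,c)
print(read_state())
E
```

```text
top {'camera_matrix': array([[394.34174144,   0.        , 283.35279973],
       [  0.        , 394.34174144, 205.73118259],
       [  0.        ,   0.        ,   1.        ]]), 'k1': -0.009948449964443676, 'R': array([[ 0.02624957, -0.99951497, -0.01675637],
       [-0.99778627, -0.02517224, -0.06155419],
       [ 0.06110254,  0.01833505, -0.99796308]]), 't': array([-0.00187663,  0.51449802,  0.67855909])}
side {'camera_matrix': array([[500.35077926,   0.        , 272.36622135],
       [  0.        , 500.35077926, 213.20887984],
       [  0.        ,   0.        ,   1.        ]]), 'k1': -0.18422972226344012, 'R': array([[-0.88593608, -0.46365107, -0.01203909],
       [-0.23700147,  0.47486535, -0.8475454 ],
       [ 0.39868228, -0.74801777, -0.53058633]]), 't': array([0.46839821, 0.17378401, 0.63938902])}
{'time': 0.1, 'joint_positions': array([ 1.26541651,  0.3328265 , -0.06468894,  1.46084731,  0.02158248,
        1.34986699, -0.08846724]), 'joint_vel': array([-0.00148588, -0.00169972, -0.00023789, -0.00276104, -0.00055774,
       -0.0008286 , -0.0010036 ]), 'joint_torque': array([ 1.40968583e-03, -6.24546790e+01,  2.48345488e-02, -3.90724611e+01,
       -6.12821896e-02,  3.65911459e-02,  5.55034717e-05]), 'ee_pos': array([ 0.17429571, -0.59985884,  0.2218271 ]), 'eef_rot': array([ 9.90018253e-01,  1.40937808e-01, -1.08608205e-04, -6.17365180e-04]), 'ft_force': array([0.69591414, 0.1903589 , 0.42037316]), 'torque': array([-0.03522299,  0.0193142 , -0.02554817]), 'width': 0.0872646274702993}
```

View pics/top0.png

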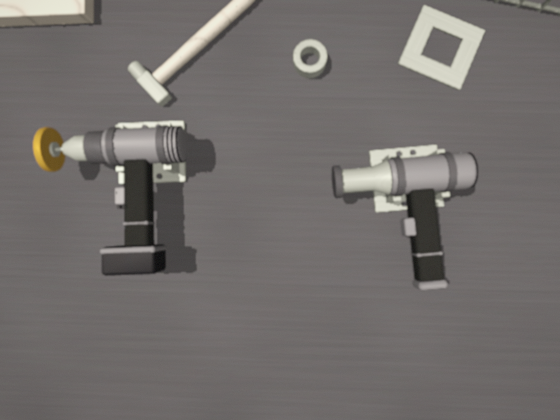

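View pics/side0.png

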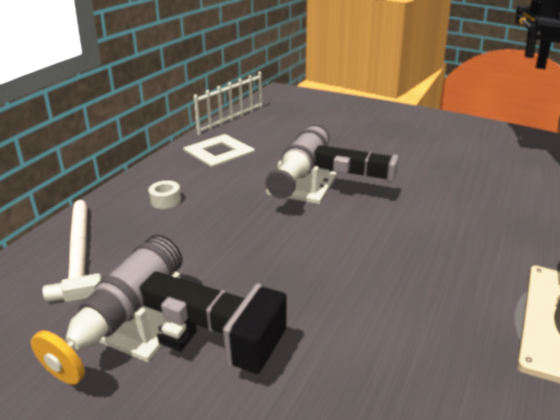

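The top view shows the drill on the left (wheel at pixel 48,149, trigger at 120,195, battery at 132,260) and the heat gun on the right (trigger at 409,227). In the side view the drill is at the lower left, with its trigger at (175,312) and the lug and button at about (178,333). Next I'll measure the pose from both depth images.

```bash
cat > h.py <<'E'
import numpy as np,cv2
from bench import imaging
def cloud(n,d):
    c=imaging.get_calibration(n); K=c["camera_matrix"]
    v,u=np.mgrid[0:d.shape[0],0:d.shape[1]]
    uv=np.stack([u,v],-1).reshape(-1,1,2).astype(float)
    s=cv2.undistortPoints(uv,K,np.array([c["k1"],0,0,0,0.]))[:,0]
    z=d.reshape(-1).astype(float)
    P=np.c_[s*z[:,None],z]
    return ((P-c["t"])@c["R"]).reshape(*d.shape,3)
def proj(n,X):
    c=imaging.get_calibration(n)
    return cv2.projectPoints(np.atleast_2d(X).astype(float),cv2.Rodrigues(c["R"])[0],c["t"],c["camera_matrix"],np.array([c["k1"],0,0,0,0.]))[0][:,0]
E
python3 - <<'E'
import numpy as np,cv2
from h import *
for n,box in(("top",(90,110,200,290)),("side",(130,220,300,380))):
    f=np.load(n+"0.npz");W=cloud(n,f["d"]); np.save(n+"W.npy",W)
    x0,y0,x1,y1=box
    cv2.imwrite(f"pics/{n}zoom.png",cv2.resize(f["p"][y0:y1,x0:x1,::-1],None,fx=3.3,fy=3.3,interpolation=cv2.INTER_CUBIC))
W=np.load("topW.npy")
for r_ in (145,195,205,215,235,260):
  print(r_,[(u,*np.round(W[r_,u]*1000).astype(int)) for u in range(96,196,4)])
E
```

```text
145 [(96, np.int64(599), np.int64(310), np.int64(95)), (100, np.int64(599), np.int64(305), np.int64(94)), (104, np.int64(599), np.int64(296), np.int64(98)), (108, np.int64(597), np.int64(287), np.int64(104)), (112, np.int64(599), np.int64(284), np.int64(98)), (116, np.int64(599), np.int64(277), np.int64(98)), (120, np.int64(599), np.int64(270), np.int64(100)), (124, np.int64(599), np.int64(264), np.int64(98)), (128, np.int64(599), np.int64(257), np.int64(99)), (132, np.int64(599), np.int64(252), np.int64(98)), (136, np.int64(599), np.int64(245), np.int64(99)), (140, np.int64(599), np.int64(238), np.int64(100)), (144, np.int64(600), np.int64(233), np.int64(97)), (148, np.int64(600), np.int64(226), np.int64(98)), (152, np.int64(600), np.int64(220), np.int64(97)), (156, np.int64(600), np.int64(212), np.int64(101)), (160, np.int64(600), np.int64(206), np.int64(100)), (164, np.int64(600), np.int64(200), np.int64(99)), (168, np.int64(601), np.int64(194), np.int64(97)), (172, np.int64(601), np.int64(188), np.int64(96)), (176, np.int64(601), np.int64(181), np.int64(98)), (180, np.int64(603),
[... 5865 characters left out ...]
(420), np.int64(229), np.int64(99)), (144, np.int64(420), np.int64(224), np.int64(98)), (148, np.int64(420), np.int64(217), np.int64(100)), (152, np.int64(420), np.int64(212), np.int64(97)), (156, np.int64(419), np.int64(208), np.int64(90)), (160, np.int64(418), np.int64(207), np.int64(72)), (164, np.int64(417), np.int64(207), np.int64(51)), (168, np.int64(412), np.int64(217), np.int64(-2)), (172, np.int64(413), np.int64(210), np.int64(-2)), (176, np.int64(413), np.int64(203), np.int64(-3)), (180, np.int64(413), np.int64(195), np.int64(-1)), (184, np.int64(413), np.int64(188), np.int64(-2)), (188, np.int64(413), np.int64(180), np.int64(-1)), (192, np.int64(414), np.int64(173), np.int64(-1))]
```

View pics/topzoom.png

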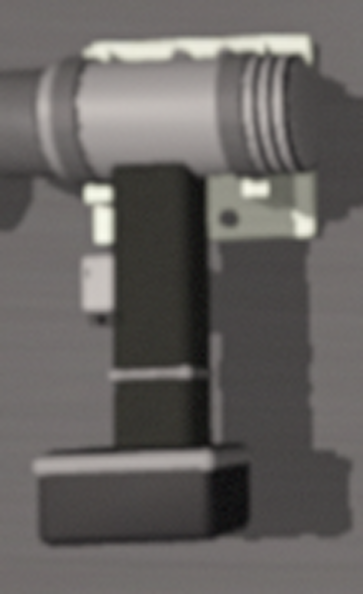

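View pics/sidezoom.png

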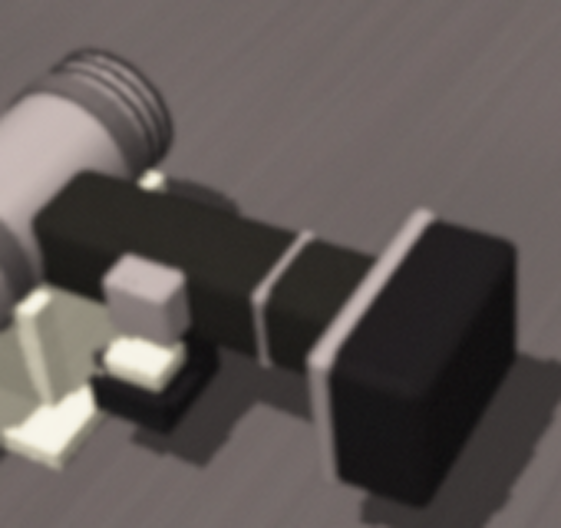

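```bash
cat > fit.py <<'E'
import numpy as np
from h import *
from scipy.optimize import least_squares
def box(p,lo,hi):
    lo=np.array(lo);hi=np.array(hi);q=np.abs(p-(lo+hi)/2)-(hi-lo)/2
    return np.linalg.norm(np.maximum(q,0),axis=1)+np.minimum(q.max(1),0)
def sdf(p):
    return np.min(np.abs([box(p,(-80,-20,52),(60,20,88)),box(p,(-14,20,60),(14,34,86)),box(p,(-12,22,50),(12,42,55)),
      ]),axis=0)
def local(W,q):
    c,s=np.cos(q[2]),np.sin(q[2]);d=W*1000-np.array([q[0],q[1],q[3]])
    return np.c_[c*d[:,0]+s*d[:,1],-s*d[:,0]+c*d[:,1],d[:,2]]
def sel(W,q):
    P=W.reshape(-1,3);L=local(P,q)
    return P[(L[:,0]>-70)&(L[:,0]<42)&(abs(L[:,1]-8)<50)&(L[:,2]>56)&(L[:,2]<100)&(sdf(L)<8)]
def fit(Ws,q=np.array([519,246,.04,0.])):
    for k in range(6):
        P=np.vstack([sel(W,q) for W in Ws])
        q=least_squares(lambda q:sdf(local(P,q)),q,loss="soft_l1",x_scale=[1,1,.01,1]).x
    r=sdf(local(P,q)); return q,len(P),np.sqrt((r**2).mean())
if __name__=="__main__":
    T=np.load("topW.npy");S=np.load("sideW.npy")
    for n,a in(("top",[T]),("side",[S]),("both",[T,S])):
        print(n,fit(a))
    q=fit([T,S])[0]
    for n,W in(("top",T),("side",S)):
        L=local(W.reshape(-1,3),q)
        m=(abs(L[:,0])<10)&(L[:,2]>62)&(L[:,2]<84)&(L[:,1]>27)&(L[:,1]<60); print(n,"trig face y",m.sum(),np.median(L[m,1]) if m.any() else 0)
        m=(abs(L[:,0])<10)&(L[:,1]>24)&(L[:,1]<33)&(L[:,2]>75); print("trig top z",m.sum(),np.median(L[m,2]) if m.any() else 0)
        m=(abs(L[:,0])<9)&(L[:,1]>36)&(L[:,1]<41)&(L[:,2]>40)&(L[:,2]<70); print("button top",m.sum(),np.median(L[m,2]) if m.any() else 0)
        m=(L[:,0]>-60)&(L[:,0]<-25)&(abs(L[:,1])<12)&(L[:,2]>60); print("grip top",m.sum(),np.median(L[m,2]))
        m=(L[:,0]>-70)&(L[:,0]<40)&(L[:,2]>60)&(L[:,2]<80)&(L[:,1]<-12)&(L[:,1]>-30); print("back y",m.sum(),np.median(L[m,1]) if m.any() else 0)
        m=(L[:,0]>-70)&(L[:,0]<40)&(abs(L[:,0])>18)&(L[:,2]>60)&(L[:,2]<80)&(L[:,1]>12)&(L[:,1]<30); print("front y",m.sum(),np.median(L[m,1]) if m.any() else 0)
        m=(L[:,1]>26)&(L[:,1]<40)&(L[:,2]>64)&(L[:,2]<90)&(abs(L[:,0])<25);print("trig x range",np.percentile(L[m,0],[1,99]) if m.any() else 0)
E
python3 fit.py
```

```text
top (array([ 5.22103038e+02,  2.48680929e+02,  6.36799141e-02, -1.26142269e+00]), 2234, np.float64(1.0706679977853317))
side (array([ 5.21311190e+02,  2.48671164e+02,  5.86531763e-02, -4.91747209e-01]), 3237, np.float64(0.8100947064909392))
both (array([ 5.21361741e+02,  2.48675008e+02,  5.99707472e-02, -8.05120583e-01]), 5485, np.float64(0.9732276516683274))
top trig face y 4 30.85178671768176
trig top z 59 85.25553507209291
button top 0 0
grip top 330 87.64333377728775
back y 291 -20.284085931428738
front y 0 0
trig x range [-13.17644726  14.10408724]
side trig face y 165 34.30948995235626
trig top z 89 86.55095442530657
button top 53 54.37941232686613
grip top 382 88.51168664477383
back y 0 0
front y 511 20.150662276174632
trig x range [-14.56537718  11.77149445]
```

Both views agree. The drill origin is at about (521.4, 248.7) mm with yaw 0.060 rad, and the heights match the text to within 1 mm. I'll move above the drill by way of a waypoint that stays high over the heat gun.

>>> move_arm([
  [0.015,-0.011,-0.01,0.02],
  [0.045,-0.032,-0.03,0.05],
  [0.078,-0.056,-0.038,0.08],
  [0.11,-0.079,-0.038,0.11],
  [0.145,-0.104,-0.038,0.14],
  [0.18,-0.129,-0.038,0.17],
  [0.215,-0.154,-0.038,0.2],
  [0.25,-0.179,-0.038,0.223],
  [0.29,-0.207,-0.038,0.223],
  [0.33,-0.236,-0.038,0.223],
  [0.363,-0.265,-0.038,0.223],
  [0.383,-0.305,-0.038,0.223],
  [0.4,-0.345,-0.038,0.223],
  [0.417,-0.385,-0.038,0.223],
  [0.435,-0.425,-0.038,0.223],
  [0.453,-0.465,-0.038,0.223],
  [0.472,-0.505,-0.038,0.223],
  [0.49,-0.545,-0.038,0.223],
  [0.508,-0.585,-0.038,0.223],
  [0.526,-0.625,-0.03,0.223],
], claw=1, newtons=20)

```text
time: 2.1
ee_pos: [0.5054, 0.1485, 0.2532]
eef_rot: [1.0, 0.03, 0.001, 0.0]
ft_force: [1.0, -0.7, -0.8]
width: 0.0867
```

>>> move_arm([
  [0.009,-0.04,0.0,0],
  [0.017,-0.075,0.01,0],
  [0.022,-0.095,0.03,0],
  [0.0225,-0.1005,0.055,0],
  [0.0225,-0.1005,0.08,0],
  [0.0225,-0.1005,0.1,0],
  [0.0225,-0.1005,0.115,0],
  [0.0225,-0.1005,0.122,0],
  [0.0225,-0.1005,0.122,0],
  [0.0225,-0.1005,0.122,0],
  [0.0225,-0.1005,0.122,0],
])

```text
time: 3.2
ee_pos: [0.5221, 0.2487, 0.1316]
eef_rot: [1.0, 0.03, 0.001, -0.0]
ft_force: [0.9, 0.3, -1.1]
width: 0.087
```

```bash
python3 - <<'E'
from bench import read_state, imaging, r
import cv2,numpy as np
from scipy.spatial.transform import Rotation as R
p,d=imaging.camera("side"); cv2.imwrite("pics/side1.png",p[:,:,::-1]); np.savez("side1.npz",p=p,d=d)
cv2.imwrite("pics/side1z.png",cv2.resize(p[180:390,60:340,::-1],None,fx=2.8,fy=2.8,interpolation=cv2.INTER_CUBIC))
s=read_state(); print(s["time"],s["ee_pos"],s["ft_force"],s["width"],s["joint_positions"])
M=R.from_quat(s["eef_rot"]).as_matrix();print(M.round(4))
from fit import local
q=np.array([521.4,248.7,.06,0]);print("drill frame TCP",local(s["ee_pos"][None],q))
E
```

```text
3.25 [0.52203981 0.24865517 0.13147197] [ 0.24499198 -0.19174465  0.0187239 ] 0.08699509547691706 [ 0.10589664  0.4018116  -0.77475555  1.67081393  0.29962609  1.19050606
 -2.25231237]
[[ 9.982e-01  5.970e-02  1.400e-03]
 [ 5.970e-02 -9.982e-01  4.000e-04]
 [ 1.400e-03 -3.000e-04 -1.000e+00]]
drill frame TCP [[ 6.35967689e-01 -8.31193627e-02  1.31471973e+02]]
```

View pics/side1z.png

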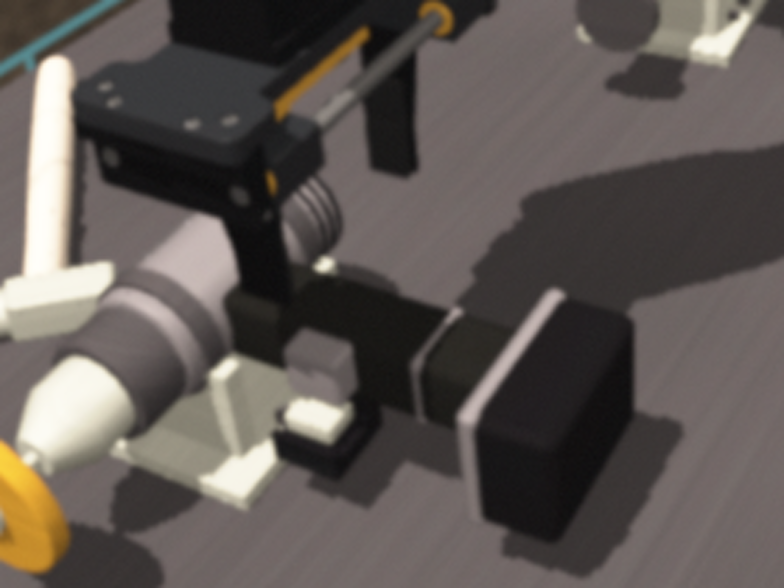

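The zoomed view shows the front finger hanging above and in front of the trigger (zoomed pixel 260,290). The back finger is behind the grip (395,165). I'll check where the fingers sit in the depth cloud before going down.

```bash
python3 - <<'E'
import numpy as np
from h import *; from fit import local
W=cloud("side",np.load("side1.npz")["d"]);L=local(W.reshape(-1,3),np.array([521.4,248.7,.06,0]))
for a,b in((-80,-20),(20,80)):
    m=(abs(L[:,0])<25)&(L[:,1]>a)&(L[:,1]<b)&(L[:,2]>125)&(L[:,2]<170); print(m.sum(),np.percentile(L[m],[2,25,50,75,98],axis=0).round(1).tolist())
E
```

```text
475 [[-11.0, -52.1, 131.8], [-8.9, -44.9, 140.8], [-3.5, -43.3, 150.8], [3.2, -42.6, 160.3], [9.5, -41.4, 168.8]]
501 [[-10.9, 44.6, 132.1], [-9.1, 52.1, 140.9], [-3.8, 53.1, 150.3], [4.1, 54.2, 160.6], [10.6, 56.7, 169.1]]
```

Finger positions agree with the drill frame to within about 1 mm. I'll go down to just above the button (z of about 63 mm), then squeeze.

>>> move_arm([
  [0,0,0.01,0],
  [0,0,0.025,0],
  [0,0,0.04,0],
  [0,0,0.053,0],
  [0,0,0.062,0],
  [0,0,0.067,0],
  [0,0,0.068,0],
  [0,0,0.068,0],
  [0,0,0.068,0],
])

```text
time: 4.15
ee_pos: [0.5219, 0.2486, 0.0631]
eef_rot: [1.0, 0.03, 0.0, -0.0]
ft_force: [0.6, 0.3, 0.3]
width: 0.0871
```

>>> move_arm([
  [0,0,0,0],
  [0,0,0,0],
  [0,0,0,0],
  [0,0,0,0],
  [0,0,0,0],
  [0,0,0,0],
  [0,0,0,0],
  [0,0,0,0],
  [0,0,0,0],
  [0,0,0,0],
], claw=-0.15, newtons=25)

```text
time: 5.15
ee_pos: [0.5216, 0.2492, 0.0628]
eef_rot: [1.0, 0.03, 0.0, -0.001]
ft_force: [-0.9, 5.6, 1.5]
width: 0.0408
```

```bash
python3 - <<'E'
from bench import imaging,read_state
import cv2
p,d=imaging.camera("side")
cv2.imwrite("pics/side2z.png",cv2.resize(p[200:380,90:330,::-1],None,fx=3.2,fy=3.2,interpolation=cv2.INTER_CUBIC))
s=read_state();print(s["ee_pos"],s["ft_force"],s["width"])
E
```

```text
[0.52163763 0.24922008 0.06283103] [-0.47680586  5.98623177  2.20449997] 0.0409605989850439
```

View pics/side2z.png

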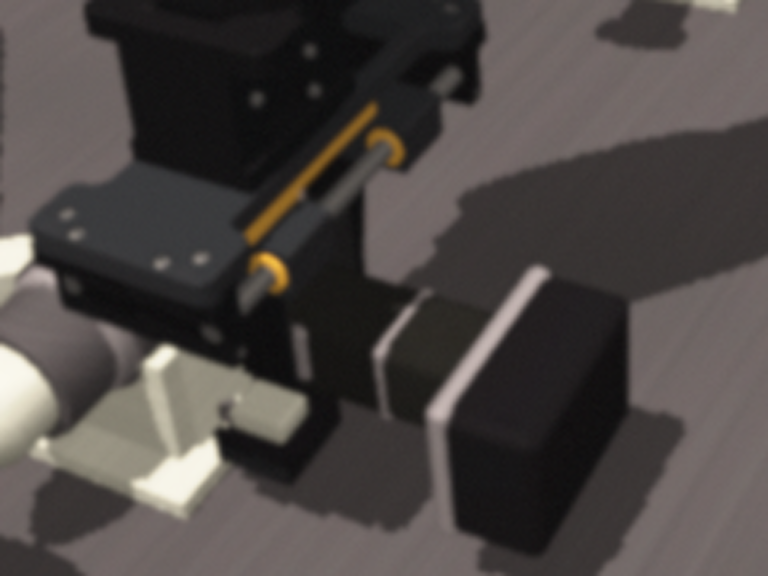

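The trigger is pressed in to a thin sliver (zoomed pixel 302,350). The button is still up under the fingertip (270,410). Now I'll push down.

>>> move_arm([
  [0,0,0.003,0],
  [0,0,0.006,0],
  [0,0,0.009,0],
  [0,0,0.011,0],
  [0,0,0.013,0],
  [0,0,0.015,0],
  [0,0,0.0165,0],
  [0,0,0.0165,0],
  [0,0,0.0165,0],
  [0,0,0.0165,0],
  [0,0,0.0165,0],
])

```text
time: 6.3
ee_pos: [0.524, 0.2494, 0.0491]
eef_rot: [1.0, 0.03, 0.003, -0.001]
ft_force: [-2.1, 1.1, 23.0]
width: 0.0412
```

```bash
python3 - <<'E'
from bench import imaging,read_state
import cv2,numpy as np
from h import *; from fit import local
p,d=imaging.camera("side")
cv2.imwrite("pics/side3z.png",cv2.resize(p[200:380,90:330,::-1],None,fx=3.2,fy=3.2,interpolation=cv2.INTER_CUBIC))
s=read_state();print(s["ee_pos"],s["ft_force"],s["torque"],s["width"])
L=local(cloud("side",d).reshape(-1,3),np.array([521.4,248.7,.06,-.5]))
m=(abs(L[:,0])<9)&(L[:,1]>34)&(L[:,1]<41)&(L[:,2]>38)&(L[:,2]<70); print(np.percentile(L[m],[5,25,50,75,95],axis=0).round(1).tolist())
E
```

```text
[0.52397177 0.24942134 0.04914438] [-2.02989313  1.96279845 22.07626878] [0.47112208 0.33932674 0.14787416] 0.04121000824527322
[[-8.0, 34.3, 47.7], [-4.5, 35.5, 48.3], [0.3, 37.5, 49.0], [4.4, 39.7, 49.5], [8.3, 40.5, 50.4]]
```

View pics/side3z.png

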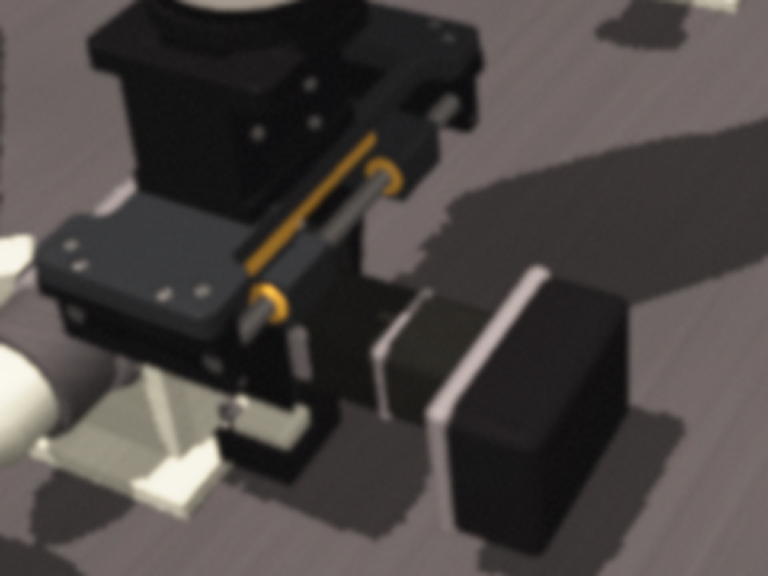

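The button is at about z 49 mm, roughly 6 mm down, with 22 N of upward force that is probably friction. I'll ease the grip a little and push further.

>>> move_arm([
  [0,0,0.0,0],
  [-0.001,0,0.001,0],
  [-0.0015,0,0.002,0],
  [-0.0015,0,0.003,0],
  [-0.0015,0,0.003,0],
  [-0.0015,0,0.003,0],
  [-0.0015,0,0.003,0],
], newtons=18)

```text
time: 7.05
ee_pos: [0.5237, 0.2496, 0.0469]
eef_rot: [1.0, 0.03, 0.004, -0.001]
ft_force: [1.3, 1.0, 26.5]
width: 0.0415
```

```bash
python3 - <<'E'
from bench import imaging,read_state
import cv2,numpy as np
from h import *; from fit import local
p,d=imaging.camera("side")
cv2.imwrite("pics/side4z.png",cv2.resize(p[200:380,90:330,::-1],None,fx=3.2,fy=3.2,interpolation=cv2.INTER_CUBIC))
s=read_state();print(s["ee_pos"],s["eef_rot"],s["ft_force"],s["torque"],s["width"])
L=local(cloud("side",d).reshape(-1,3),np.array([521.4,248.7,.06,-.5]))
m=(abs(L[:,0])<9)&(L[:,1]>34)&(L[:,1]<41)&(L[:,2]>38)&(L[:,2]<70); print(np.percentile(L[m],[5,25,50,75,95],axis=0).round(1).tolist())
E
```

```text
[0.52362251 0.24954476 0.04689839] [ 9.99554752e-01  2.95720809e-02  3.84871168e-03 -9.88791328e-04] [ 0.21134701  0.60465935 26.66822957] [ 0.6553927  -0.1290908   0.05503529] 0.04152811630062272
[[-8.0, 34.5, 45.6], [-3.8, 35.9, 46.7], [-0.2, 38.0, 47.2], [4.5, 39.5, 47.6], [7.6, 40.8, 48.4]]
```

View pics/side4z.png

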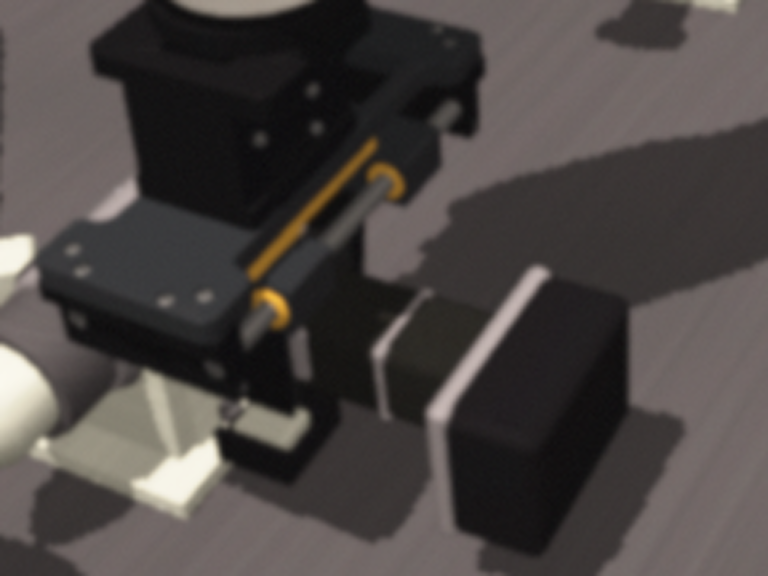

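The button cap is now at z of about 47 mm, fully down, and the trigger is still squeezed (opening 41.5 mm). Next I'll open part way so the front finger stays on the button while the trigger comes out.

>>> move_arm([
  [0,0,0,0],
  [0,0,0,0],
  [0,0,0,0],
  [0,0,0,0],
  [0,0,0,0],
  [0,0,0,0],
  [0,0,0,0],
  [0,0,0,0],
], claw=0.44)

```text
time: 7.9
ee_pos: [0.524, 0.2442, 0.0461]
eef_rot: [1.0, 0.028, 0.003, 0.003]
ft_force: [-2.2, -16.1, 32.7]
width: 0.0621
```

```bash
python3 - <<'E'
from bench import imaging,read_state
import cv2,numpy as np
p,d=imaging.camera("side")
cv2.imwrite("pics/side5z.png",cv2.resize(p[200:380,90:330,::-1],None,fx=3.2,fy=3.2,interpolation=cv2.INTER_CUBIC))
s=read_state();print(s["ee_pos"],s["eef_rot"],s["ft_force"],s["torque"],s["width"])
E
```

```text
[0.52396249 0.24421278 0.04615058] [0.99960631 0.02777616 0.00281754 0.00278831] [ -1.6531014  -16.10737683  32.53112476] [-2.68801988  0.41169545  0.13641443] 0.062300234646303534
```

View pics/side5z.png

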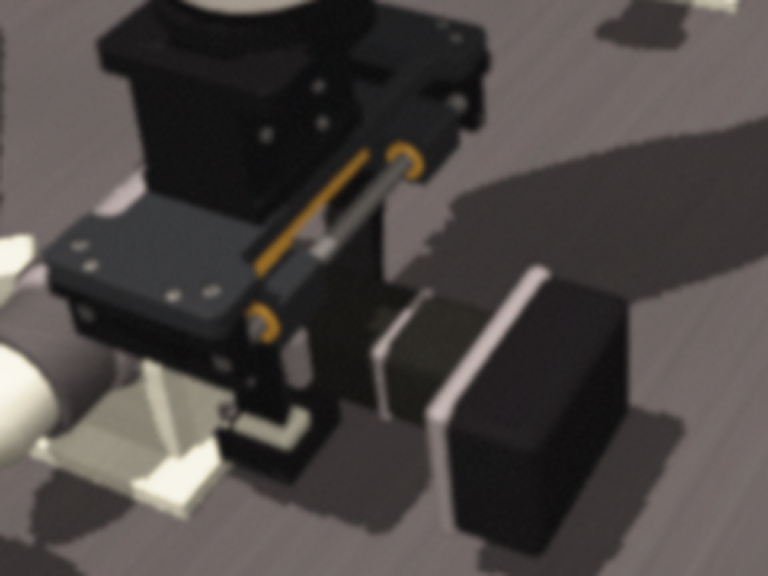

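The opening worked, but the fingertip is stuck to the button: sideways force is −16 N and the tool has been dragged about 5 mm. I'll ease the downward push so it slides forward while still holding the button.

>>> move_arm([
  [0,-0.0005,-0.001,0],
  [0,-0.001,-0.0015,0],
  [0,-0.001,-0.002,0],
  [0,-0.001,-0.0025,0],
  [0,-0.001,-0.003,0],
  [0,-0.001,-0.003,0],
])

```text
time: 8.55
ee_pos: [0.5226, 0.2469, 0.0471]
eef_rot: [1.0, 0.028, 0.002, 0.001]
ft_force: [4.7, -5.7, 8.6]
width: 0.0626
```

>>> move_arm([
  [0,-0.001,0,0],
  [0,-0.0015,-0.001,0],
  [0,-0.002,-0.003,0],
  [0,-0.002,-0.006,0],
  [0,-0.002,-0.012,0],
  [0,-0.002,-0.025,0],
  [0,-0.002,-0.045,0],
  [0,-0.002,-0.07,0],
  [0,-0.002,-0.1,0],
  [0,-0.002,-0.12,0],
  [0,-0.002,-0.12,0],
  [0,-0.002,-0.12,0],
])

```text
time: 9.75
ee_pos: [0.52, 0.2514, 0.1666]
eef_rot: [1.0, 0.03, 0.0, 0.0]
ft_force: [-0.8, -0.8, -0.6]
width: 0.0626
```

```bash
python3 - <<'E'
from bench import imaging,read_state
import cv2,numpy as np
from h import *; from fit import local
s=read_state();print(s["time"],s["ee_pos"],s["ft_force"],s["width"])
p,d=imaging.camera("side")
cv2.imwrite("pics/side6z.png",cv2.resize(p[200:380,90:330,::-1],None,fx=3.2,fy=3.2,interpolation=cv2.INTER_CUBIC))
L=local(cloud("side",d).reshape(-1,3),np.array([521.4,248.7,.06,-.5]))
m=(abs(L[:,0])<9)&(L[:,1]>35)&(L[:,1]<41)&(L[:,2]>38)&(L[:,2]<70); print("button z",m.sum(),np.median(L[m,2]))
m=(abs(L[:,0])<10)&(L[:,2]>64)&(L[:,2]<82)&(L[:,1]>21.5)&(L[:,1]<60); print("trigger y",m.sum(),np.median(L[m,1]))
E
```

```text
9.75 [0.519966   0.25138021 0.16659655] [-0.75068104 -0.75657552 -0.58797972] 0.06258468487578013
button z 51 47.58175541769334
trigger y 135 28.842120932009646
```

View pics/side6z.png

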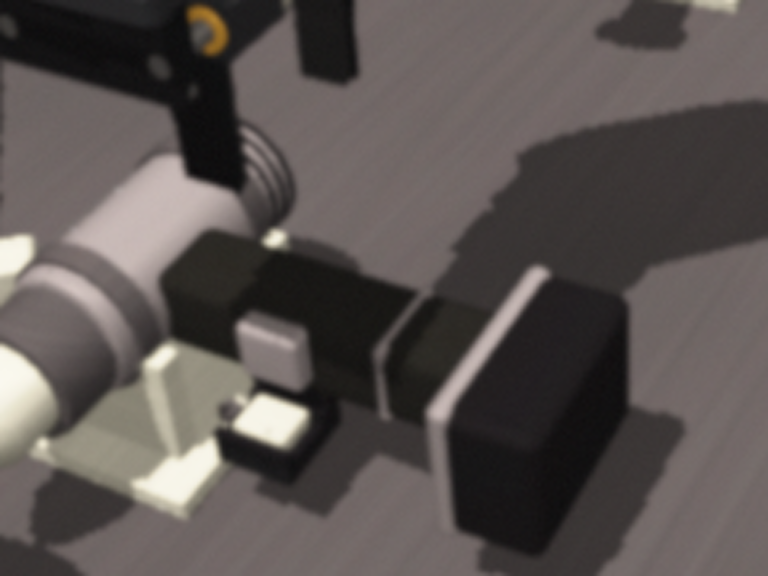

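The trigger rests partly in (face at y of about 28.8 mm) and the button stays down flush in the lug (top at about 47.6 mm). The fingers are clear of everything, so I'll hand it in.

```bash
python3 -c "
from bench import r
print(r.close_job())"
```

```text
the job is handed in; nothing more can be done
None
```

The drill is set running on its lock and the job is handed in. The trigger was squeezed fully in and the lock-on button pushed fully down with it held. Then I let the trigger go onto the lock and lifted the gripper clear.

- **Final measurement (side camera):** the trigger face is at about y 28.8 mm, about 5.2 mm in, inside the 4.5–7.5 mm window. The button top is at z of about 47.6 mm, about 7.4 mm down. The calibration is only good to about 2 mm, more than the trigger's 0.7 mm margin to the lower limit.
- **Robot state before hand-in:** the fingertips were at z 167 mm and the force reading was about 1 N, so nothing was being touched. The clock read about 9.8 s of the 38 s allowed.
- **Heat gun:** I passed over it with the fingertips at about z 0.25–0.26 m, well above its 103 mm housing, and saw no sign of contact.

**What went differently than expected:**
- The first push stopped at about 6 mm with 22 N of upward force, probably friction. I eased the grip and pushed 3 mm further.
- On opening, the fingertip stuck to the button and dragged the tool about 5 mm sideways, with 16 N sideways and about 33 N upward. Easing the downward push freed it, and the lock held.

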